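# Push two strays back into the pantry row

### The job

A tin and a flat rectangular food box have been left standing forward of the row that is kept along the front of the low wooden step on the pantry shelf. Push each back along the shelf into its empty place until it rests against the step: the tin between the two tins like it, and the food box, squared up to the step with its long side along it, in the wider place between the row's tins and the glass jar. Push gently with the fingers only, gripping, lifting and tipping nothing, leave the rest of the row and the spice jar where they are, and finish with the hand clear.

Things in the scene. Friction and masses are not known exactly. Their poses are not given: they have to be found in the camera images.
- step: low wooden step, fixed: upright front face 560 mm long, 56 mm high, top 120 mm deep. Origin: middle of the foot of the front face (z = 0). +x: level, from that face into the step, away from the robot; y along the face. Jars up to 80 mm high stand on top, from 52 mm behind the face. Row along the face, by increasing y: tin_a, empty place for tin, tin_b, empty place for food box, jar.
- tin: the stray tin, to be pushed: steel with a paper band, 68 mm diameter, 82 mm high, 0.2 to 0.42 kg, standing on the shelf 105 to 160 mm forward of its place (towards the robot) and up to 60 mm to either side of it. Origin: centre of its underside. In place its centre is 34 mm from the step's front face. Slides at a few newtons and stops when the push stops.
- food_box: the stray food box, to be pushed: closed grey plastic box, white lid 4 mm smaller, 90 mm along its x, 120 mm along its y, 74 mm high (body 60, lid 14), 0.3 to 0.63 kg, 120 to 170 mm forward of its place, up to 45 mm to either side, turned up to 0.4 rad. Origin: centre of its underside. In place its centre is 45 mm from the step's front face and its x lies along the step's x.
- tin_a: end tin of the row, like the stray tin (68 mm diameter, 82 mm high), loose, stands against the step. Origin: centre of its underside. Leave it. The empty place between tin_a and tin_b is 92 to 102 mm wide.
- tin_b: the row's other tin, between the two empty places, like the stray tin, loose, stands against the step. Origin: centre of its underside. Leave it.
- jar: preserving jar with a brass lid at the other end of the row, 70 mm diameter, 90 mm high, loose, stands against the step. Origin: centre of its underside. Leave it. The empty place between tin_b and the jar is 146 to 156 mm wide.
- spice_jar: small spice jar, 46 mm diameter, 80 mm high, loose on top of the step behind the row. Origin: centre of its underside. Leave it.
Things that resemble listed ones, but are neither listed nor needed, are in the scene too. Of the things that look like the jar, take the one that is farthest to the robot's right at the start. What is shaped like the tin but blue is not meant.

How it is judged:
By the outcome, as a careful person would: the job done as asked, in the order asked, and still so for the second after the job is handed in, with the robot touching nothing.
It also fails if it takes over 72 s, if anything falls off the work surface, if the arm or the gripper's body presses on something with over 40 N, if the wrist force passes 120 N, or if a joint passes its speed limit or range.

### The arm

A 7-joint arm with a two-finger parallel gripper is mounted at the origin on the work surface. World frame = base frame: x ahead of the robot, y to its left, z up, the work surface at z = 0. Lengths are in mm, angles in rad, forces in N, time in s.
With the tool pointing down it reaches from about 400 to 875 mm from the base axis. Payload 4.4 kg.
Tool frame: the origin (TCP) lies midway between the tips of the shut fingers; the grasp point (between the pads) lies 19 mm behind it; z points along the fingers, y is the line along which they close (so a half turn about z gives the same grasp; the last joint's range is limited). The gripper opens to 85 mm and grips with 20 to 120 N. Pads are 22 mm wide; open, the fingers measure 114 mm over their backs; the gripper's body (76 mm by 85 mm) begins 54 mm behind the grasp point. The pads swing forward as they close: fully open they stand 13 mm farther back than shut.
Start: joints at [1.197, 0.628, 0.038, 1.517, -0.027, 0.996, -0.02], TCP at [196.954, -619.457, 231.313] pointing down, gripper open.
Joint ranges: [-3.06, 3.06], [-0.37, 2.12], [-1.25, 1.32], [0.18, 2.47], [-1.1, 4.24], [0.23, 1.98], [-2.94, 2.94]. Speed limits (rad/s): [2.57, 2.57, 3.14, 3.14, 3.14, 3.14, 3.14].

### API

Orientations are given as [roll, pitch, yaw] about the fixed x, y, z axes, in that order (R = Rz(yaw) Ry(pitch) Rx(roll)).
In Python, from cell import read_state, get_image, finish_job gives the robot as it stands.
- The arm moves only by the tool send_rows, never from a script. Its argument "series" is a list of rows, each an object of numbers: "ax", "ay", "az": the turn, a rotation vector about the tool's x, y, z in rad; "dx", "dy", "dz": the shift along the tool's x, y, z in cm; "hand": the closure, from 0 (fully open) to 1 (shut). In form: [{"ax": .., "ay": .., "az": .., "dx": .., "dy": .., "dz": .., "hand": ..}, ...]. A call has 1 to 10 rows; each row is the pose to reach, as a shift and turn from the pose commanded when the call began, along the tool's axes at that moment; what a row does not reach only later rows make up. A row lasts 1/10 s, in which the tool goes at most 50 mm and 8.59 degrees, less where a joint would pass 70% of its speed; a pose out of reach is approached as far as the arm can. A call with a gripper value outside its range is refused whole. The fingers move at their own pace and stop on an object; the grip force is fixed at half the most. Time passes only in rows, so rows that repeat a pose let the fingers close. It gives the time, the measured TCP pose, the force, the opening and the grip force at its end, in the units of the state.
- read_state(): the state, without advancing time (a new reading comes with each control period).
- get_image(name): name is "scene" or "side" or "wrist"; returns a dict with "pixels" (400x640x3 uint8, red, green, blue), "mtx" (3x3 intrinsics, pixels), "R" (3x3) and "t" (3): a world point X has camera coordinates R X + t. Camera axes: x right, y down, z forward; pixel columns grow to the right and rows downward; lengths in mm; the calibration is good to about 2 mm. A picture is of the moment at which its call begins. There is no depth.
- finish_job(): hands the job in; it is judged then, once.
The state is a dict: "clock": time; "qpos": joint angles; "qd": joint speeds; "tau": joint torques, N m; "eef_pos": TCP position; "tool_rot": TCP orientation; "force": force on the tool from outside, world axes, zero at the start; "torque": the same for the moment, N m; "width": finger opening in mm; "gripper_force": force on a finger pad.
Only numpy, scipy, OpenCV 4.12 (cv2) and the standard library are available. Lean on these libraries where they do the work, as an engineer would, in place of code of your own. Each camera call takes 0.05 s, during which the arm holds its last target. There are 200 camera calls.

## Working session

There is one attempt and no reset: what is moved stays moved. The work goes in short steps, Python scripts to look and compute and a tool call to move; the robot and the scene stay as the last step left them, time stands still between calls to the robot, and variables do not carry over. Pictures are saved under pics/ and viewed, at most 10 in all, crops included, and the job is handed in when it is done.

Besides the shell and the picture viewer there is one more tool, called after "Request:" as a command line: name --argument value ..., lists and objects as JSON in quotes. send_rows: Moves the arm, as the interface text tells. Its arguments: {"type":"object","properties":{"series":{"type":"array","items":{"type":"object","properties":{"ax":{"type":"number"},"ay":{"type":"number"},"az":{"type":"number"},"dx":{"type":"number"},"dy":{"type":"number"},"dz":{"type":"number"},"hand":{"type":"number"}}}}},"required":["series"]}

```bash
mkdir -p pics; python3 - <<'E'
from cell import *
import cv2,pickle
d={}
for n in ("scene","side","wrist"):
    d[n]=get_image(n); cv2.imwrite(f"pics/{n}0.png",d[n]["pixels"][:,:,::-1])
    print(n,d[n]["mtx"].round(1).tolist(),d[n]["R"].round(3).tolist(),d[n]["t"].round(1).tolist())
pickle.dump(d,open("im0.pkl","wb"))
s=read_state();print(s)
E
```

```text
scene [[404.0, 0.0, 312.6], [0.0, 404.0, 200.4], [0.0, 0.0, 1.0]] [[-0.483, 0.875, -0.014], [0.549, 0.291, -0.783], [-0.682, -0.386, -0.622]] [278.4, -302.2, 1357.2]
side [[382.6, 0.0, 318.3], [0.0, 382.6, 203.0], [0.0, 0.0, 1.0]] [[0.984, -0.178, 0.011], [-0.082, -0.508, -0.857], [0.159, 0.843, -0.514]] [-591.2, 112.2, 583.9]
wrist [[344.7, 0.0, 322.2], [0.0, 344.7, 197.0], [0.0, 0.0, 1.0]] [[0.302, -0.953, -0.003], [-0.91, -0.289, 0.297], [-0.284, -0.087, -0.955]] [-647.6, -37.5, 379.3]
{'clock': 0.15, 'qpos': array([ 1.19717887,  0.62914042,  0.03845025,  1.51814514, -0.02700786,
        0.99631918, -0.01999773]), 'qd': array([ 0.00028404, -0.00294466, -0.00014196, -0.0035137 ,  0.00033891,
        0.0015709 ,  0.00128553]), 'tau': array([ 1.21111952e-03, -5.63801980e+01,  1.22767881e+00, -1.93652880e+01,
        1.11373150e-02,  7.39253999e-03, -1.15672276e-05]), 'eef_pos': array([ 196.82115155, -618.97415327,  230.59381624]), 'tool_rot': array([-3.14009830e+00,  2.58989612e-06,  3.07813804e-01]), 'force': array([0.7663618 , 0.08136915, 0.76401154]), 'torque': array([-0.01028916,  0.00400351,  0.01175465]), 'gripper_force': 0.0, 'width': 85.6338259098746}
```

View pics/scene0.png

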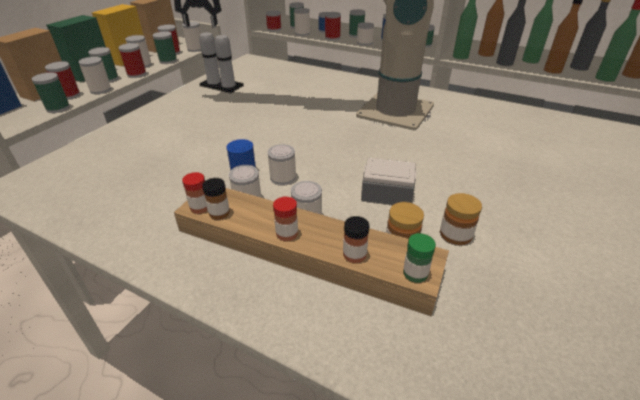

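View pics/side0.png

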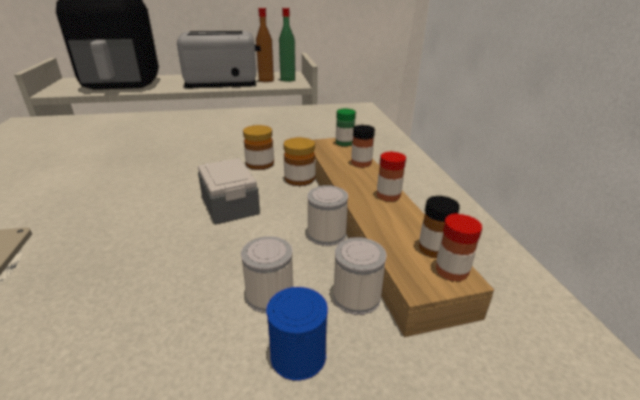

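The scene view shows the step from (180,215) to (440,290). In front of it are tin_a (245,178), tin_b (307,195) and the jar (405,215), with the stray tin at (282,160), the box at (388,180), the blue decoy at (241,153) and the decoy jar at (460,215). The side view shows the same things: stray tin (268,270), tin_a (360,272), tin_b (327,213), box (228,190) and jar (299,160).

```bash
python3 - <<'E'
import cv2,pickle
d=pickle.load(open("im0.pkl","rb"))
a=d["scene"]["pixels"][130:310,170:490,::-1]; cv2.imwrite("pics/c1.png",cv2.resize(a,(800,450),interpolation=cv2.INTER_CUBIC))
a=d["side"]["pixels"][100:340,190:510,::-1]; cv2.imwrite("pics/c2.png",cv2.resize(a,(800,600),interpolation=cv2.INTER_CUBIC))
E
```

```text
(no output)
```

View pics/c1.png

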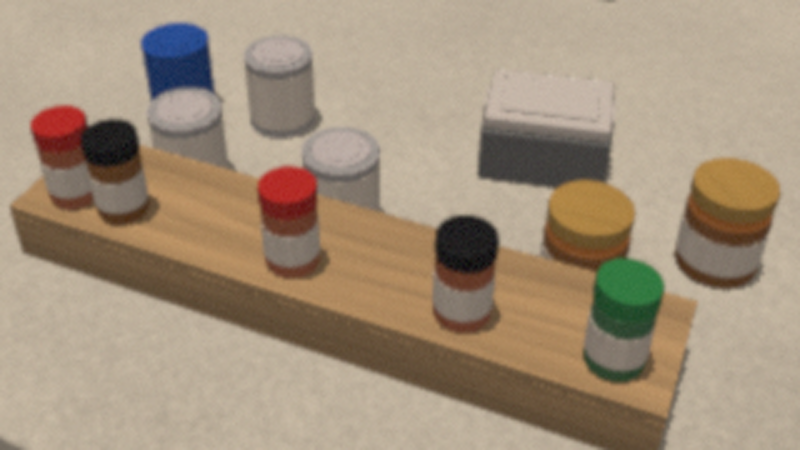

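View pics/c2.png

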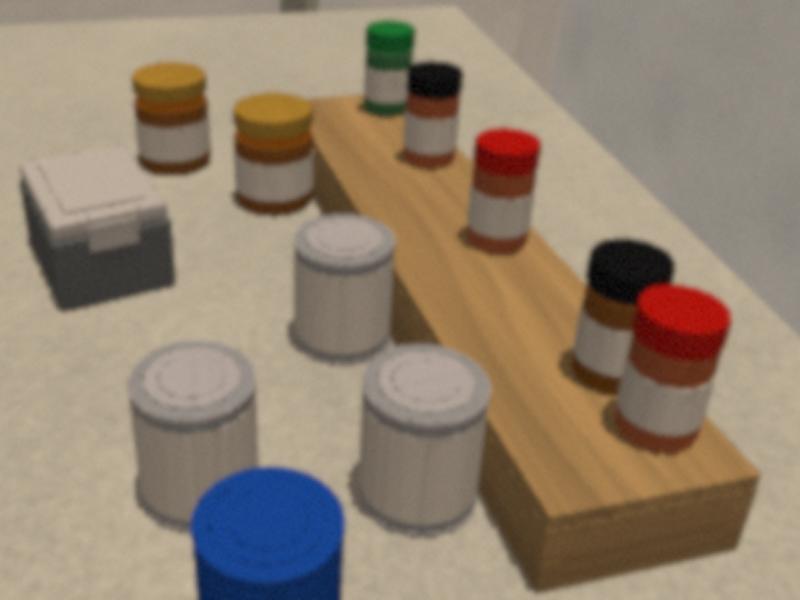

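The crops (2.5x) give readable rim ellipses, lid corners and step corners. I'll triangulate from these.

```bash
cat > geo.py <<'E'
import numpy as np,pickle
from scipy.optimize import least_squares
OFF={"scene":(170,130),"side":(190,100)}
def proj(c,X):
    p=np.atleast_2d(X)@c["R"].T+c["t"]; p=p@c["mtx"].T; return p[:,:2]/p[:,2:]
def px(v,p): return (np.atleast_2d(p)+0.0)/2.5+OFF[v]
def body(q,L):
    c,s=np.cos(q[2]),np.sin(q[2]); L=np.array(L,float)
    return np.c_[q[0]+c*L[:,0]-s*L[:,1], q[1]+s*L[:,0]+c*L[:,1], L[:,2]]
def tobody(q,P):
    c,s=np.cos(q[2]),np.sin(q[2]); d=np.array(P)[:2]-q[:2]; return np.array([c*d[0]+s*d[1],-s*d[0]+c*d[1]])
E
python3 - <<'E'
from geo import *
d=pickle.load(open("im0.pkl","rb"))
th=np.linspace(0,2*np.pi,60)
def ell(c,x,y,z,r):
    p=proj(c,np.c_[x+r*np.cos(th),y+r*np.sin(th),z+0*th]); return (p.min(0)+p.max(0))/2
def cyl(obs,z,r):
    f=lambda q:np.concatenate([ell(d[v],*q,z,r)-px(v,o)[0] for v,o in obs.items()])
    s=least_squares(f,[600,0]); return s.x,s.fun.round(1)
T={}
for n,o,z,r in [("tin",{"scene":(279.5,55),"side":(192.5,382)},82,34),("tin_a",{"scene":(186.5,109),"side":(426,386)},82,34),
 ("tin_b",{"scene":(341,152),"side":(344.5,241)},82,34),("jar",{"scene":(591,209),"side":(273,115)},90,34)]:
    T[n],e=cyl(o,z,r); print(n,T[n].round(1),e)
st=[("side",(550,516),(0,-280,56)),("side",(540,588),(0,-280,0)),("side",(757,475),(120,-280,56)),("side",(313,100),(0,280,56)),
 ("scene",(12,210),(120,-280,56)),("scene",(665,412),(120,280,56)),("scene",(22,248),(120,-280,0)),("scene",(660,447),(120,280,0)),("scene",(695,303),(0,280,56))]
f=lambda q:np.concatenate([(proj(d[v],body(q,[L]))-px(v,p))[0] for v,p,L in st])
s=least_squares(f,[700,0,0.1],loss="soft_l1");S=s.x;print("step",S.round(3),f(S).reshape(-1,2).round(1).tolist())
for n in T: print(n,"in step",tobody(S,T[n]).round(1))
best=None
bs={"side":[(22,165),(115,150),(165,207),(53,235)],"scene":[(490,75),(613,78),(610,130),(484,128)]}
# corners: lid 86x116 ; side order: (-x,-y?) tried by rotation of order
C=[(-43,-58,74),(-43,58,74),(43,58,74),(43,-58,74)]
import itertools
for k,m in itertools.product(range(4),range(4)):
  for sg in (1,-1):
    Cs=(C if sg==1 else C[::-1]); A=Cs[k:]+Cs[:k]; B=Cs[m:]+Cs[:m]
    for B2 in (B,B[::-1]):
      f=lambda q:np.concatenate([(proj(d["side"],body(q,A))-px("side",bs["side"])).ravel(),(proj(d["scene"],body(q,B2))-px("scene",bs["scene"])).ravel()])
      s=least_squares(f,[560,100,S[2]])
      if best is None or s.cost<best.cost-1e-6: best=s
print("box",best.x.round(3),best.cost,best.fun.round(1),"in step",tobody(S,best.x),"rel yaw",best.x[2]-S[2])
pickle.dump((S,T,best.x),open("g.pkl","wb"))
E
```

```text
tin [ 507. -127.] [-0.8 -1.4  0.  -0.9]
tin_a [ 629.7 -151.1] [-0.9 -0.8 -0.1 -0.8]
tin_b [618.5   8.8] [-0.2 -1.2  0.3 -0.9]
jar [600.3 226.6] [-0.6 -1.3  0.4 -2.9]
step [6.49326e+02 4.76620e+01 8.10000e-02] [[0.0, 0.2], [-1.8, 2.5], [2.0, -0.5], [-10.2, -0.1], [-1.3, -2.3], [1.6, 1.2], [0.4, 1.7], [-2.0, 7.2], [1.6, -1.8]]
tin in step [-156.  -162.5]
tin_a in step [ -35.7 -196.5]
tin_b in step [-33.9 -36.2]
jar in step [-34.4 182.4]
box [4.45906e+02 1.36130e+02 3.16000e-01] 35.35255219045369 [-2.5 -0.1  2.3 -2.2  2.3 -1.9  0.7 -2.6  0.1 -3.4 -1.  -0.4  0.4 -0.7
 -0.7 -4.9] in step [-195.58389473  104.65790485] rel yaw 0.23483123522852323
```

```bash
python3 - <<'E'
from geo import *
d=pickle.load(open("im0.pkl","rb")); S,T,_=pickle.load(open("g.pkl","rb"))
# step pose from row tins: direction tin_a->jar (tins touch the face)
a,b,j=T["tin_a"],T["tin_b"],T["jar"]; u=(j-a)/np.linalg.norm(j-a); print("row yaw",np.arctan2(-u[0],u[1]))
O=[("side",(53,235),(-43,-58,74)),("side",(165,207),(43,-58,74)),("side",(115,150),(43,58,74)),("side",(22,165),(-43,58,74)),
("side",(65,308),(-45,-60,0)),("side",(173,283),(45,-60,0)),
("scene",(490,75),(-43,-58,74)),("scene",(613,78),(-43,58,74)),("scene",(610,130),(43,58,74)),("scene",(484,128),(43,-58,74)),
("scene",(478,175),(45,-60,0)),("scene",(607,183),(45,60,0))]
f=lambda q:np.concatenate([(proj(d[v],body(q,[L]))-px(v,p))[0] for v,p,L in O])
s=least_squares(f,[446,136,.3],loss="soft_l1");print("box",s.x.round(3),f(s.x).reshape(-1,2).round(1).tolist(),"step:",tobody(S,s.x).round(1),s.x[2]-S[2])
def pt(v,p,z): # single-view
    return least_squares(lambda q:(proj(d[v],[q[0],q[1],z])-px(v,p))[0],[600,0]).x
for n,v,p,z in [("blue","scene",(177,42),82),("blue","side",(269,522),82),("decoy jar","scene",(734,186),90),("decoy jar","side",(170,81),90)]:
    q=pt(v,p,z);print(n,v,q.round(),tobody(S,q).round())
E
```

```text
row yaw 0.07777167240832399
box [4.43616e+02 1.37111e+02 3.24000e-01] [[-0.3, -2.8], [1.2, -2.2], [0.9, -2.4], [-3.8, -0.1], [-0.5, 3.7], [2.1, 1.4], [0.7, -3.7], [-0.5, -0.8], [1.3, -1.2], [0.3, -5.1], [-0.2, 1.6], [-1.2, 3.5]] step: [-197.8  105.8] 0.24252358235586752
blue scene [ 540. -227.] [-132. -265.]
blue side [ 534. -237.] [-138. -274.]
decoy jar scene [523. 322.] [-104.  284.]
decoy jar side [515. 304.] [-113.  266.]
```

Request:
send_rows --series '[{"hand":0.5},{"az":0.1,"hand":0.5},{"az":0.227,"hand":0.5}]'

```text
invalid input at $.series[0]: expected keys ax, ay, az, dx, dy, dz, hand
```

Request:
send_rows --series '[{"ax":0,"ay":0,"az":0.05,"dx":3,"dy":-3.1,"dz":0,"hand":0.5},{"ax":0,"ay":0,"az":0.1,"dx":6.2,"dy":-6.4,"dz":0,"hand":0.5},{"ax":0,"ay":0,"az":0.15,"dx":9.4,"dy":-9.7,"dz":0,"hand":0.5},{"ax":0,"ay":0,"az":0.2,"dx":12.6,"dy":-13,"dz":0,"hand":0.5},{"ax":0,"ay":0,"az":0.227,"dx":15.8,"dy":-16.3,"dz":0,"hand":0.5},{"ax":0,"ay":0,"az":0.227,"dx":19,"dy":-19.6,"dz":0,"hand":0.5},{"ax":0,"ay":0,"az":0.227,"dx":22.2,"dy":-22.9,"dz":0,"hand":0.5},{"ax":0,"ay":0,"az":0.227,"dx":25.4,"dy":-26.2,"dz":0,"hand":0.5},{"ax":0,"ay":0,"az":0.227,"dx":28.6,"dy":-29.5,"dz":0,"hand":0.5},{"ax":0,"ay":0,"az":0.227,"dx":31.5,"dy":-32.4,"dz":0,"hand":0.5}]'

```text
clock: 1.15
eef_pos: [399.6, -213.0, 231.4]
tool_rot: [-3.141, -0.0, 0.082]
force: [0.8, -0.8, -0.1]
width: 42.7
gripper_force: 0.0
```

Request:
send_rows --series '[{"ax":0,"ay":0,"az":0,"dx":2.4,"dy":-3.9,"dz":0,"hand":0.5},{"ax":0,"ay":0,"az":0,"dx":4.9,"dy":-7.7,"dz":0,"hand":0.5},{"ax":0,"ay":0,"az":0,"dx":4.9,"dy":-7.7,"dz":4,"hand":0.5},{"ax":0,"ay":0,"az":0,"dx":4.9,"dy":-7.7,"dz":8,"hand":0.5},{"ax":0,"ay":0,"az":0,"dx":4.9,"dy":-7.7,"dz":12,"hand":0.5},{"ax":0,"ay":0,"az":0,"dx":4.9,"dy":-7.7,"dz":15,"hand":0.5},{"ax":0,"ay":0,"az":0,"dx":4.9,"dy":-7.7,"dz":18,"hand":0.5},{"ax":0,"ay":0,"az":0,"dx":4.9,"dy":-7.7,"dz":20.6,"hand":0.5},{"ax":0,"ay":0,"az":0,"dx":4.9,"dy":-7.7,"dz":20.6,"hand":0.5}]'

```text
clock: 2.05
eef_pos: [439.9, -133.9, 23.0]
tool_rot: [-3.139, 0.008, 0.081]
force: [-0.7, -0.4, 1.2]
width: 42.3
gripper_force: 0.0
```

```bash
python3 - <<'E'
from cell import *
from geo import *
import cv2
S,T,_=pickle.load(open("g.pkl","rb"))
s=read_state();print(s["eef_pos"],s["force"],tobody(S,s["eef_pos"]))
i=get_image("side");cv2.imwrite("pics/s1.png",i["pixels"][:,:,::-1])
E
```

```text
[ 439.90365407 -133.90647915   23.0206255 ] [-0.66741108 -0.42896596  1.17389981] [-223.44357051 -164.00479343]
```

View pics/s1.png

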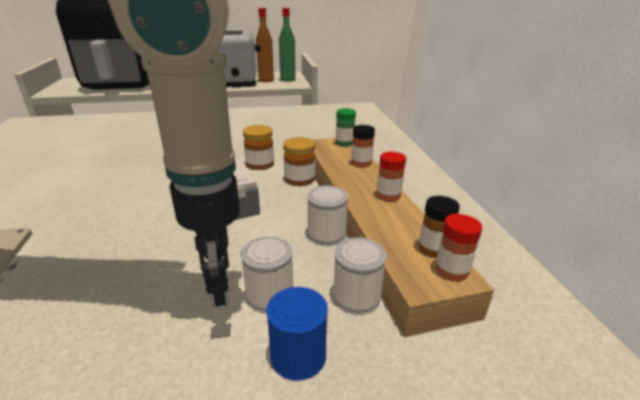

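The side view shows the two fingertips at (215,290), just in front of the stray tin (268,270) and lined up with it. Starting the push.

Request:
send_rows --series '[{"ax":0,"ay":0,"az":0,"dx":1.4,"dy":0,"dz":0,"hand":0.5},{"ax":0,"ay":0,"az":0,"dx":2.6,"dy":0,"dz":0,"hand":0.5},{"ax":0,"ay":0,"az":0,"dx":3.2,"dy":-0.3,"dz":0,"hand":0.5},{"ax":0,"ay":0,"az":0,"dx":3.8,"dy":-0.6,"dz":0,"hand":0.5},{"ax":0,"ay":0,"az":0,"dx":4.4,"dy":-0.9,"dz":0,"hand":0.5},{"ax":0,"ay":0,"az":0,"dx":5.0,"dy":-1.2,"dz":0,"hand":0.5},{"ax":0,"ay":0,"az":0,"dx":5.6,"dy":-1.5,"dz":0,"hand":0.5},{"ax":0,"ay":0,"az":0,"dx":6.2,"dy":-1.8,"dz":0,"hand":0.5},{"ax":0,"ay":0,"az":0,"dx":6.8,"dy":-2.1,"dz":0,"hand":0.5},{"ax":0,"ay":0,"az":0,"dx":7.4,"dy":-2.4,"dz":0,"hand":0.5}]'

```text
clock: 3.1
eef_pos: [514.3, -104.5, 25.8]
tool_rot: [-3.141, 0.001, 0.081]
force: [-1.0, -0.8, 0.9]
width: 42.7
gripper_force: 0.0
```

Request:
send_rows --series '[{"ax":0,"ay":0,"az":0,"dx":0.5,"dy":-0.3,"dz":0,"hand":0.5},{"ax":0,"ay":0,"az":0,"dx":1.0,"dy":-0.6,"dz":0,"hand":0.5},{"ax":0,"ay":0,"az":0,"dx":1.5,"dy":-0.9,"dz":0,"hand":0.5},{"ax":0,"ay":0,"az":0,"dx":2.0,"dy":-1.2,"dz":0,"hand":0.5},{"ax":0,"ay":0,"az":0,"dx":2.5,"dy":-1.5,"dz":0,"hand":0.5},{"ax":0,"ay":0,"az":0,"dx":3.0,"dy":-1.8,"dz":0,"hand":0.5},{"ax":0,"ay":0,"az":0,"dx":3.5,"dy":-2.1,"dz":0,"hand":0.5},{"ax":0,"ay":0,"az":0,"dx":4.0,"dy":-2.4,"dz":0,"hand":0.5}]'

```text
clock: 3.9
eef_pos: [552.2, -77.4, 25.8]
tool_rot: [-3.141, 0.001, 0.081]
force: [-0.6, -0.6, 1.3]
width: 42.7
gripper_force: 0.0
```

```bash
python3 - <<'E'
from cell import *
from geo import *
import cv2
S,T,_=pickle.load(open("g.pkl","rb"))
s=read_state();print(s["eef_pos"],s["force"],tobody(S,s["eef_pos"]))
a=[get_image(n) for n in ("side","scene")]
b=a[0]["pixels"][140:340,190:510];c=a[1]["pixels"][110:310,170:490]
cv2.imwrite("pics/p2.png",cv2.resize(np.vstack([b,c]),(480,600))[:,:,::-1])
E
```

```text
[552.19571256 -77.37264373  25.7728503 ] [-0.59896806 -0.60273869  1.31027683] [-106.94053036 -116.75415764]
```

View pics/p2.png

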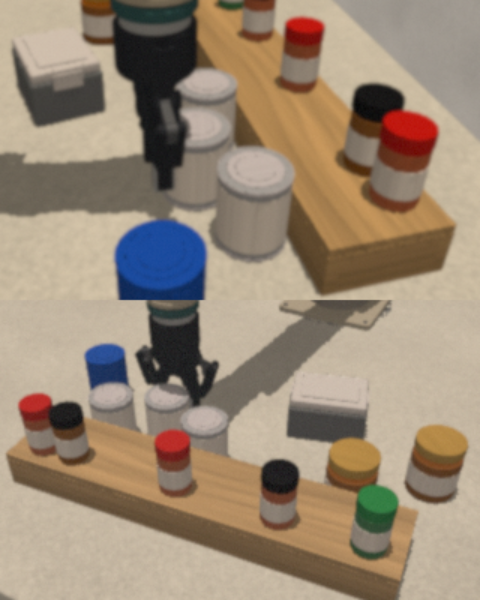

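The top half (side view) and bottom half (scene view) show the tin now between tin_a and tin_b and cradled by the fingers. Next is a straight push in.

Request:
send_rows --series '[{"ax":0,"ay":0,"az":0,"dx":0.4,"dy":0,"dz":0,"hand":0.5},{"ax":0,"ay":0,"az":0,"dx":0.8,"dy":0,"dz":0,"hand":0.5},{"ax":0,"ay":0,"az":0,"dx":1.2,"dy":0,"dz":0,"hand":0.5},{"ax":0,"ay":0,"az":0,"dx":1.6,"dy":0,"dz":0,"hand":0.5},{"ax":0,"ay":0,"az":0,"dx":1.9,"dy":0,"dz":0,"hand":0.5},{"ax":0,"ay":0,"az":0,"dx":2.2,"dy":0,"dz":0,"hand":0.5},{"ax":0,"ay":0,"az":0,"dx":2.5,"dy":0,"dz":0,"hand":0.5},{"ax":0,"ay":0,"az":0,"dx":2.8,"dy":0,"dz":0,"hand":0.5}]'

```text
clock: 4.8
eef_pos: [579.9, -75.4, 25.7]
tool_rot: [-3.141, 0.001, 0.081]
force: [-1.4, -0.4, -0.1]
width: 42.9
gripper_force: 0.2
```

Request:
send_rows --series '[{"ax":0,"ay":0,"az":0,"dx":0.2,"dy":0,"dz":0,"hand":0.5},{"ax":0,"ay":0,"az":0,"dx":0.4,"dy":0,"dz":0,"hand":0.5}]'

```text
clock: 5.0
eef_pos: [583.8, -75.1, 25.7]
tool_rot: [-3.141, 0.001, 0.081]
force: [-1.0, -0.9, 0.1]
width: 42.9
gripper_force: 0.2
```

Request:
send_rows --series '[{"ax":0,"ay":0,"az":0,"dx":0.2,"dy":0,"dz":0,"hand":0.5}]'

```text
clock: 5.1
eef_pos: [585.8, -74.9, 25.7]
tool_rot: [-3.141, 0.001, 0.081]
force: [-0.1, -0.3, 0.6]
width: 42.9
gripper_force: 0.2
```

Request:
send_rows --series '[{"ax":0,"ay":0,"az":0,"dx":0.2,"dy":0,"dz":0,"hand":0.5}]'

```text
clock: 5.2
eef_pos: [587.8, -74.7, 25.7]
tool_rot: [-3.141, 0.001, 0.081]
force: [-2.0, 0.2, 0.3]
width: 42.3
gripper_force: 0.3
```

Request:
send_rows --series '[{"ax":0,"ay":0,"az":0,"dx":0.2,"dy":0,"dz":0,"hand":0.5}]'

```text
clock: 5.3
eef_pos: [588.0, -74.7, 25.5]
tool_rot: [-3.141, 0.005, 0.081]
force: [-7.1, 0.3, 4.2]
width: 42.7
gripper_force: 0.6
```

```bash
python3 - <<'E'
from cell import *
from geo import *
import cv2
S,T,_=pickle.load(open("g.pkl","rb"))
s=read_state();print(s["eef_pos"],s["force"],tobody(S,s["eef_pos"]))
d={n:get_image(n) for n in ("side","scene")};pickle.dump(d,open("im3.pkl","wb"))
b=d["side"]["pixels"][140:340,250:510];c=d["scene"]["pixels"][110:310,170:430]
cv2.imwrite("pics/p3.png",cv2.resize(np.hstack([b,c]),(800,308),interpolation=cv2.INTER_CUBIC)[:,:,::-1])
E
```

```text
[587.98299995 -74.71774429  25.5120012 ] [-7.06467765  0.3264791   4.21639822] [ -71.05579337 -117.00729999]
```

View pics/p3.png

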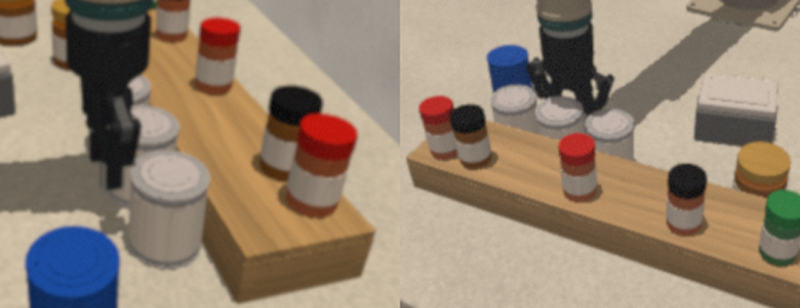

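The tin is seated against the step: 7 N reaction, and it stands in line with its neighbours in both views. Next I'll retreat, rise, shut the fingers and hover beside the box's left face. The tool's axes are now aligned with the step.

Request:
send_rows --series '[{"ax":0,"ay":0,"az":0,"dx":-1,"dy":0,"dz":0,"hand":0.5},{"ax":0,"ay":0,"az":0,"dx":-3,"dy":0,"dz":0,"hand":0.5},{"ax":0,"ay":0,"az":0,"dx":-6,"dy":0,"dz":0,"hand":0.5},{"ax":0,"ay":0,"az":0,"dx":-6,"dy":0,"dz":-4,"hand":0.6},{"ax":0,"ay":0,"az":0,"dx":-6,"dy":0,"dz":-8,"hand":0.8},{"ax":0,"ay":0,"az":0,"dx":-6,"dy":0,"dz":-12.5,"hand":1},{"ax":0,"ay":0,"az":0,"dx":-7,"dy":-4,"dz":-12.5,"hand":1},{"ax":0,"ay":0,"az":0,"dx":-8,"dy":-8,"dz":-12.5,"hand":1},{"ax":0,"ay":0,"az":0,"dx":-9,"dy":-12,"dz":-12.5,"hand":1},{"ax":0,"ay":0,"az":0,"dx":-10,"dy":-16,"dz":-12.5,"hand":1}]'

```text
clock: 6.4
eef_pos: [477.2, 78.2, 151.4]
tool_rot: [-3.141, -0.002, 0.08]
force: [-0.2, 0.0, 0.1]
width: 0.1
gripper_force: 0.0
```

Request:
send_rows --series '[{"ax":0,"ay":0,"az":0,"dx":-1,"dy":-4,"dz":0,"hand":1},{"ax":0,"ay":0,"az":0,"dx":-2,"dy":-8,"dz":0,"hand":1},{"ax":0,"ay":0,"az":0,"dx":-3,"dy":-12,"dz":0,"hand":1},{"ax":0,"ay":0,"az":0,"dx":-4.5,"dy":-15.4,"dz":0,"hand":1},{"ax":0,"ay":0,"az":0,"dx":-4.5,"dy":-15.4,"dz":0,"hand":1}]'

```text
clock: 6.9
eef_pos: [417.4, 232.7, 151.4]
tool_rot: [-3.137, 0.0, 0.09]
force: [0.0, -0.1, 0.2]
width: -0.1
gripper_force: 0.0
```

```bash
python3 - <<'E'
from cell import *
from geo import *
S,T,_=pickle.load(open("g.pkl","rb"))
s=read_state();print(s["eef_pos"],s["tool_rot"],s["width"],tobody(S,s["eef_pos"]))
E
```

```text
[417.44528888 232.73278159 151.39974599] [-3.13687090e+00  1.56123566e-04  9.04354135e-02] -0.12065461099462917 [-216.12475347  203.24874379]
```

Request:
send_rows --series '[{"ax":0,"ay":0,"az":0,"dx":0,"dy":0,"dz":4,"hand":1},{"ax":0,"ay":0,"az":0,"dx":0,"dy":0,"dz":8,"hand":1},{"ax":0,"ay":0,"az":0,"dx":0,"dy":0,"dz":11,"hand":1},{"ax":0,"ay":0,"az":0,"dx":0,"dy":0,"dz":12.5,"hand":1},{"ax":0,"ay":0,"az":0,"dx":0,"dy":0,"dz":12.5,"hand":1}]'

```text
clock: 7.4
eef_pos: [419.1, 226.3, 24.5]
tool_rot: [3.141, 0.003, 0.081]
force: [-0.1, -0.1, -0.5]
width: 0.0
gripper_force: 0.0
```

Request:
send_rows --series '[{"ax":0,"ay":0,"az":0,"dx":0.2,"dy":0.7,"dz":0,"hand":1},{"ax":0,"ay":0,"az":0,"dx":0.4,"dy":1.4,"dz":0,"hand":1},{"ax":0,"ay":0,"az":0,"dx":0.5,"dy":1.8,"dz":0,"hand":1},{"ax":0,"ay":0,"az":0,"dx":0.6,"dy":2.2,"dz":0,"hand":1},{"ax":0,"ay":0,"az":0,"dx":0.8,"dy":2.6,"dz":0,"hand":1},{"ax":0,"ay":0,"az":0,"dx":0.9,"dy":3.0,"dz":0,"hand":1},{"ax":0,"ay":0,"az":0,"dx":1.0,"dy":3.4,"dz":0,"hand":1},{"ax":0,"ay":0,"az":0,"dx":1.2,"dy":3.8,"dz":0,"hand":1},{"ax":0,"ay":0,"az":0,"dx":1.3,"dy":4.2,"dz":0,"hand":1}]'

```text
clock: 8.3
eef_pos: [437.1, 187.0, 26.8]
tool_rot: [-3.139, -0.001, 0.082]
force: [-0.8, 4.4, 6.3]
width: 0.1
gripper_force: 0.0
```

```bash
python3 - <<'E'
from cell import *
from geo import *
import cv2
S,T,_=pickle.load(open("g.pkl","rb"))
s=read_state();print(s["eef_pos"],s["force"],tobody(S,s["eef_pos"]))
d={n:get_image(n) for n in ("side","scene")};pickle.dump(d,open("im4.pkl","wb"))
b=d["side"]["pixels"][130:250,180:340];c=d["scene"]["pixels"][130:250,310:470]
cv2.imwrite("pics/p4.png",cv2.resize(np.hstack([b,c]),(800,300),interpolation=cv2.INTER_CUBIC)[:,:,::-1])
E
```

```text
[437.1406625  187.00640402  26.80119981] [-0.80403692  4.40279385  6.29138225] [-200.19865351  156.07705008]
```

View pics/p4.png

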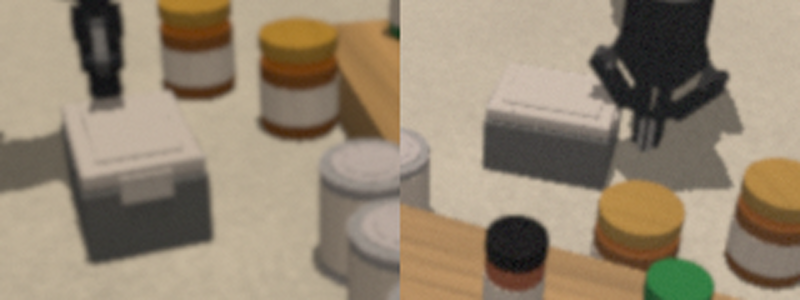

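The crops show the box pushed sideways and turned towards square, with the shut fingers touching its left face (side (100,90), scene (645,130)). I'll refit the box pose.

```bash
cat > boxfit.py <<'E'
from geo import *
def fit(d,O,off,S):
    P=[(v,np.array(p)/2.5+off[v],L) for v,p,L in O]
    f=lambda q:np.concatenate([(proj(d[v],body(q,[L]))-p)[0] for v,p,L in P])
    s=least_squares(f,[446,110,.2],loss="soft_l1")
    print("world",s.x.round(3),"step",tobody(S,s.x).round(1),"rel yaw",round(s.x[2]-S[2],3)); print(f(s.x).reshape(-1,2).round(1).tolist())
E
python3 - <<'E'
from boxfit import *
S,T,_=pickle.load(open("g.pkl","rb"));d=pickle.load(open("im4.pkl","rb"))
O=[("side",(83,188),(-43,-58,74)),("side",(204,152),(43,-58,74)),("side",(163,93),(43,58,74)),("side",(65,103),(-43,58,74)),
("side",(92,260),(-45,-60,0)),("side",(212,240),(45,-60,0)),("scene",(105,66),(-43,-58,74)),("scene",(218,124),(43,58,74)),("scene",(88,110),(43,-58,74)),
("scene",(85,165),(45,-60,0)),("scene",(207,187),(45,60,0))]
fit(d,O,{"side":(180,130),"scene":(310,130)},S)
E
```

```text
world [4.54333e+02 1.00095e+02 2.33000e-01] step [-190.1   68.1] rel yaw 0.152
[[-0.7, -4.2], [0.5, 0.6], [0.3, -2.1], [-4.6, 1.2], [0.3, 3.7], [1.3, 0.5], [1.1, -2.7], [-1.1, 0.3], [0.8, -1.3], [-0.1, 2.0], [0.5, 1.0]]
```

Request:
send_rows --series '[{"ax":0,"ay":0,"az":0,"dx":0,"dy":-1.5,"dz":0,"hand":1},{"ax":0,"ay":0,"az":0,"dx":0,"dy":-3,"dz":0,"hand":1},{"ax":0,"ay":0,"az":0,"dx":0,"dy":-3,"dz":-4,"hand":1},{"ax":0,"ay":0,"az":0,"dx":0,"dy":-3,"dz":-8,"hand":1},{"ax":0,"ay":0,"az":0,"dx":0,"dy":-3,"dz":-12,"hand":0},{"ax":0,"ay":0,"az":-0.07,"dx":-2.5,"dy":1,"dz":-12,"hand":0},{"ax":0,"ay":0,"az":-0.14,"dx":-5.2,"dy":5,"dz":-12,"hand":0},{"ax":0,"ay":0,"az":-0.14,"dx":-5.2,"dy":8,"dz":-12,"hand":0},{"ax":0,"ay":0,"az":-0.14,"dx":-5.2,"dy":9.5,"dz":-12,"hand":0},{"ax":0,"ay":0,"az":-0.14,"dx":-5.2,"dy":9.5,"dz":-12,"hand":0}]'

```text
clock: 9.4
eef_pos: [391.9, 84.6, 146.1]
tool_rot: [3.141, 0.002, 0.216]
force: [0.4, 1.1, 0.1]
width: 85.0
gripper_force: 0.0
```

Request:
send_rows --series '[{"ax":0,"ay":0,"az":0,"dx":0,"dy":0,"dz":3,"hand":0},{"ax":0,"ay":0,"az":0,"dx":0,"dy":0,"dz":3,"hand":0}]'

```text
clock: 9.6
eef_pos: [390.7, 87.4, 114.3]
tool_rot: [-3.141, 0.006, 0.222]
force: [-0.9, 0.7, 0.4]
width: 85.6
gripper_force: 0.0
```

```bash
python3 - <<'E'
from cell import *
from geo import *
import cv2
S,T,_=pickle.load(open("g.pkl","rb"))
s=read_state();print(s["eef_pos"],s["tool_rot"],s["force"],s["qpos"].round(2),tobody(S,s["eef_pos"]))
d={n:get_image(n) for n in ("side","scene")};pickle.dump(d,open("im5.pkl","wb"))
b=d["side"]["pixels"][130:250,180:340];c=d["scene"]["pixels"][130:250,310:470]
cv2.imwrite("pics/p5.png",cv2.resize(np.hstack([b,c]),(800,300),interpolation=cv2.INTER_CUBIC)[:,:,::-1])
E
```

```text
[390.66737971  87.40605888 114.30709008] [-3.14099011  0.00553804  0.22196302] [-0.88219858  0.68405238  0.38222564] [-0.17  0.51 -0.17  2.29  0.23  0.36 -1.88] [-254.58831572   60.56914772]
```

View pics/p5.png

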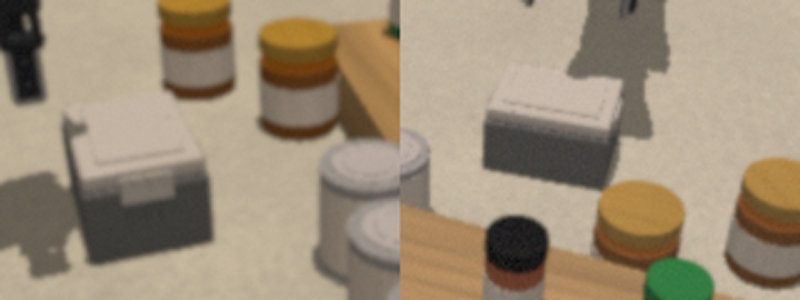

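Fingers open behind the box and clear of it; the box lid is at side (65–205, 95–190) and scene (486–622, 66–128), and its pose is unchanged. Going down.

Request:
send_rows --series '[{"ax":0,"ay":0,"az":0,"dx":-0.2,"dy":0,"dz":3,"hand":0},{"ax":0,"ay":0,"az":0,"dx":-0.2,"dy":0,"dz":5,"hand":0},{"ax":0,"ay":0,"az":0,"dx":-0.2,"dy":0,"dz":7,"hand":0},{"ax":0,"ay":0,"az":0,"dx":-0.2,"dy":0,"dz":9,"hand":0},{"ax":0,"ay":0,"az":0,"dx":-0.2,"dy":0,"dz":9,"hand":0}]'

```text
clock: 10.2
eef_pos: [391.5, 86.7, 27.5]
tool_rot: [3.14, -0.001, 0.221]
force: [-0.1, -0.9, -0.7]
width: 85.0
gripper_force: 0.0
```

Request:
send_rows --series '[{"ax":0,"ay":0,"az":0,"dx":0.5,"dy":0,"dz":0,"hand":0},{"ax":0,"ay":0,"az":0,"dx":1.0,"dy":0,"dz":0,"hand":0},{"ax":0,"ay":0,"az":0,"dx":1.5,"dy":0,"dz":0,"hand":0},{"ax":0,"ay":0,"az":0.02,"dx":2.1,"dy":0,"dz":0,"hand":0},{"ax":0,"ay":0,"az":0.04,"dx":2.7,"dy":0,"dz":0,"hand":0},{"ax":0,"ay":0,"az":0.06,"dx":3.3,"dy":0.1,"dz":0,"hand":0},{"ax":0,"ay":0,"az":0.08,"dx":3.9,"dy":0.2,"dz":0,"hand":0},{"ax":0,"ay":0,"az":0.1,"dx":4.5,"dy":0.3,"dz":0,"hand":0},{"ax":0,"ay":0,"az":0.12,"dx":5.1,"dy":0.4,"dz":0,"hand":0},{"ax":0,"ay":0,"az":0.14,"dx":5.7,"dy":0.5,"dz":0,"hand":0}]'

```text
clock: 11.2
eef_pos: [447.1, 93.7, 26.9]
tool_rot: [3.141, 0.002, 0.079]
force: [-2.3, 0.3, 2.0]
width: 85.3
gripper_force: 1.2
```

```bash
python3 - <<'E'
from cell import *
from geo import *
import cv2
S,T,_=pickle.load(open("g.pkl","rb"))
s=read_state();print(s["eef_pos"],s["tool_rot"],s["force"],tobody(S,s["eef_pos"]))
d={n:get_image(n) for n in ("side","scene")};pickle.dump(d,open("im6.pkl","wb"))
b=d["side"]["pixels"][130:250,180:340];c=d["scene"]["pixels"][130:250,310:470]
cv2.imwrite("pics/p6.png",cv2.resize(np.hstack([b,c]),(800,300),interpolation=cv2.INTER_CUBIC)[:,:,::-1])
E
```

```text
[447.12841507  93.74607997  26.93798695] [3.14083061e+00 1.82545192e-03 7.91791109e-02] [-2.28869526  0.32529837  1.99651465] [-197.79923725   62.31412539]
```

View pics/p6.png

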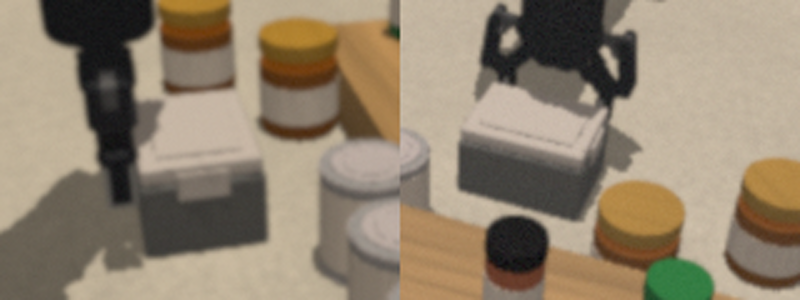

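The box is now nearly square, with both fingers against its near face (side (120,180), scene (505,75) and (620,85)). Fitting the pose.

```bash
python3 - <<'E'
from boxfit import *
S,T,_=pickle.load(open("g.pkl","rb"));d=pickle.load(open("im6.pkl","rb"))
O=[("side",(140,183),(-43,-58,74)),("side",(262,162),(43,-58,74)),("side",(238,92),(43,58,74)),
("side",(147,253),(-45,-60,0)),("side",(265,240),(45,-60,0)),("scene",(80,85),(-43,-58,74)),("scene",(207,108),(-43,58,74)),("scene",(197,152),(43,58,74)),("scene",(62,125),(43,-58,74)),
("scene",(60,190),(45,-60,0)),("scene",(182,217),(45,60,0))]
fit(d,O,{"side":(180,130),"scene":(310,130)},S)
E
```

```text
world [4.99034e+02 9.63270e+01 1.32000e-01] step [-145.9   60.7] rel yaw 0.051
[[-0.3, -3.9], [0.5, -2.7], [-3.6, -1.9], [0.1, 4.5], [1.9, 1.4], [4.4, -2.9], [0.8, -2.9], [-3.7, 0.3], [0.1, 0.4], [-0.8, -0.1], [-0.2, 0.6]]
```

```bash
cat > mask.py <<'E'
from geo import *
import cv2
from scipy.optimize import minimize
def hull(c,q,hx,hy,z0,z1):
    L=[(sx*hx,sy*hy,z) for sx in(-1,1) for sy in(-1,1) for z in(z0,z1)]
    m=np.zeros((1600,2560),np.uint8); p=proj(c,body(q,L)); cv2.fillConvexPoly(m,cv2.convexHull(np.round((p+.5)*4).astype(np.int32)),1); return m
def exp(c,q):
    m=hull(c,q,45,60,0,60)&~hull(c,q,43,58,60,74)
    return cv2.resize(m.astype(np.float32),(640,400),interpolation=cv2.INTER_AREA)
def obs(im,lo=45,hi=115):
    p=cv2.GaussianBlur(im["pixels"],(3,3),0).astype(float); g=p.mean(2); sat=p.max(2)-p.min(2)
    return ((g>lo)&(g<hi)&(sat<22)).astype(np.float32)
def fitbox(d,q0,S,lo=45,hi=115,views=("side","scene")):
    O={v:obs(d[v],lo,hi) for v in views}; E0={v:cv2.dilate(exp(d[v],q0),np.ones((13,13))) for v in views}
    def f(u):
        q=np.array([u[0],u[1],u[2]/100]); return sum((np.abs(exp(d[v],q)-O[v])*E0[v]).sum() for v in views)
    u0=np.array([q0[0],q0[1],q0[2]*100]); sim=[u0]+[u0+e for e in np.diag([8,8,8])]
    r=minimize(f,u0,method="Nelder-Mead",options=dict(initial_simplex=sim,xatol=.1,fatol=.1))
    q=r.x/[1,1,100]; print(views,"step",tobody(S,q).round(1),"rel",round(q[2]-S[2],3),"cost",round(r.fun),"area",[int(exp(d[v],q).sum()) for v in views]); return q
E
python3 - <<'E'
from mask import *
S,T,_=pickle.load(open("g.pkl","rb"))
for n,q0 in ((0,[444,137,.32]),(5,[454,100,.23]),(6,[499,96,.13])):
    d=pickle.load(open(f"im{n}.pkl","rb")); print(n)
    if n==0:
        c=d["side"]["pixels"]; print("face",c[218,228],c[215,225],"table",c[260,150]); c=d["scene"]["pixels"];print(c[192,388],c[168,388],c[230,480])
    for v in (("side","scene"),("side",),("scene",)): fitbox(d,q0,S,views=v)
E
```

```text
0
face [58 55 53] [57 56 53] table [176 163 140]
[70 66 63] [195 179 166] [190 175 155]
('side', 'scene') step [-197.6  112.4] rel 0.175 cost 591 area [1603, 1109]
('side',) step [-196.9  116.7] rel 0.174 cost 176 area [1597]
('scene',) step [-204.8  102. ] rel 0.263 cost 136 area [1099]
5
('side', 'scene') step [-190.4   71.6] rel 0.121 cost 780 area [1645, 1125]
('side',) step [-188.8   73.7] rel 0.1 cost 338 area [1616]
('scene',) step [-194.8   67.3] rel 0.069 cost 253 area [1151]
6
('side', 'scene') step [-146.5   67.3] rel 0.015 cost 760 area [1542, 1245]
('side',) step [-142.4   69.9] rel -0.05 cost 378 area [1503]
('scene',) step [-147.6   61.8] rel -0.025 cost 244 area [1259]
```

```bash
python3 - <<'E'
from mask import *
S,T,_=pickle.load(open("g.pkl","rb"));d=pickle.load(open("im0.pkl","rb"))
th=np.linspace(0,2*np.pi,60)
def ell(c,x,y,z,r):
    p=proj(c,np.c_[x+r*np.cos(th),y+r*np.sin(th),z+0*th]); return (p.min(0)+p.max(0))/2
for n,o,z,r in [("tin_a",{"scene":(186.5,109),"side":(426,386)},82,34),("tin_b",{"scene":(341,152),"side":(344.5,241)},82,34),("jar",{"scene":(591,209),"side":(273,115)},90,34)]:
  for v in o:
    q=least_squares(lambda q:ell(d[v],*q,z,r)-px(v,o[v])[0],[600,0]).x; print(n,v,tobody(S,q).round(1))
d=pickle.load(open("im6.pkl","rb"))
for v in ("side","scene"):
  for lo,hi in ((35,115),(40,100),(40,125)): fitbox(d,[499,98,.1],S,lo,hi,(v,))
E
```

```text
tin_a scene [ -33.5 -192.8]
tin_a side [ -36.1 -198.2]
tin_b scene [-30.1 -34. ]
tin_b side [-35.3 -39.1]
jar scene [-30.9 184.4]
jar side [-38.8 166.8]
('side',) step [-143.2   69.8] rel -0.057 cost 427 area [1504]
('side',) step [-147.1   68.3] rel 0.017 cost 457 area [1545]
('side',) step [-142.6   70.1] rel -0.061 cost 408 area [1486]
('scene',) step [-147.2   62.1] rel -0.037 cost 263 area [1264]
('scene',) step [-145.8   60.8] rel 0.014 cost 138 area [1233]
('scene',) step [-148.8   60.5] rel -0.052 cost 322 area [1273]
```

Request:
send_rows --series '[{"ax":0,"ay":0,"az":0,"dx":-1.5,"dy":0,"dz":0,"hand":0},{"ax":0,"ay":0,"az":0,"dx":-3,"dy":0,"dz":0,"hand":0},{"ax":0,"ay":0,"az":0,"dx":-3,"dy":0,"dz":-4,"hand":0},{"ax":0,"ay":0,"az":0,"dx":-3,"dy":0,"dz":-8,"hand":0},{"ax":0,"ay":0,"az":0,"dx":-3,"dy":0,"dz":-12,"hand":1},{"ax":0,"ay":0,"az":0,"dx":-1,"dy":4,"dz":-12,"hand":1},{"ax":0,"ay":0,"az":0,"dx":3,"dy":7,"dz":-12,"hand":1},{"ax":0,"ay":0,"az":0,"dx":5,"dy":9.9,"dz":-12,"hand":1},{"ax":0,"ay":0,"az":0,"dx":5,"dy":9.9,"dz":-12,"hand":1},{"ax":0,"ay":0,"az":0,"dx":5,"dy":9.9,"dz":-9,"hand":1}]'

```text
clock: 12.3
eef_pos: [508.0, -1.4, 118.9]
tool_rot: [3.141, -0.006, 0.077]
force: [1.0, 0.1, 0.3]
width: 0.2
gripper_force: 0.0
```

Request:
send_rows --series '[{"ax":0,"ay":0,"az":0,"dx":0,"dy":0,"dz":4,"hand":1},{"ax":0,"ay":0,"az":0,"dx":0,"dy":0,"dz":7,"hand":1},{"ax":0,"ay":0,"az":0,"dx":0,"dy":0,"dz":7,"hand":1}]'

```text
clock: 12.6
eef_pos: [501.6, -0.9, 44.1]
tool_rot: [3.141, 0.008, 0.082]
force: [-0.9, -1.1, 0.7]
width: 0.2
gripper_force: 0.0
```

```bash
python3 - <<'E'
from cell import *
from mask import *
S,T,_=pickle.load(open("g.pkl","rb"))
s=read_state();print(s["eef_pos"],s["tool_rot"],s["force"],tobody(S,s["eef_pos"]))
d={n:get_image(n) for n in ("scene",)}
fitbox(d,[499,98,.1],S,40,100,("scene",))
E
```

```text
[501.56841407  -0.85361393  44.10562553] [3.14068961 0.00847685 0.08200749] [-0.92621863 -1.1271515   0.6523888 ] [-151.20220442  -36.38507476]
('scene',) step [-144.6   58.6] rel 0.017 cost 159 area [1236]
```

Request:
send_rows --series '[{"ax":0,"ay":0,"az":0,"dx":0.4,"dy":-0.7,"dz":0,"hand":1},{"ax":0,"ay":0,"az":0,"dx":0.4,"dy":-1.4,"dz":0,"hand":1},{"ax":0,"ay":0,"az":0,"dx":0.4,"dy":-1.9,"dz":0,"hand":1},{"ax":0,"ay":0,"az":0,"dx":0.4,"dy":-2.3,"dz":0,"hand":1}]'

```text
clock: 13.05
eef_pos: [507.2, 23.3, 47.9]
tool_rot: [3.141, -0.0, 0.082]
force: [0.3, 0.3, 0.1]
width: -0.0
gripper_force: 0.0
```

Request:
send_rows --series '[{"ax":0,"ay":0,"az":0,"dx":0,"dy":-0.4,"dz":0,"hand":1},{"ax":0,"ay":0,"az":0,"dx":0,"dy":-0.7,"dz":0,"hand":1}]'

```text
clock: 13.25
eef_pos: [506.2, 28.7, 47.3]
tool_rot: [3.139, 0.001, 0.08]
force: [1.1, -2.7, 1.2]
width: -0.1
gripper_force: 1.3
```

Request:
send_rows --series '[{"ax":0,"ay":0,"az":0,"dx":0,"dy":-0.3,"dz":0,"hand":1},{"ax":0,"ay":0,"az":0,"dx":0,"dy":-0.5,"dz":0,"hand":1}]'

```text
clock: 13.45
eef_pos: [505.7, 34.2, 47.0]
tool_rot: [3.14, 0.002, 0.081]
force: [-0.0, -2.9, 1.2]
width: 0.1
gripper_force: 1.2
```

```bash
python3 - <<'E'
from cell import *
from mask import *
S,T,_=pickle.load(open("g.pkl","rb"))
s=read_state();print(s["eef_pos"],s["force"],tobody(S,s["eef_pos"]))
d={n:get_image(n) for n in ("scene","side")}
fitbox(d,[499,105,.08],S,40,100,("scene",))
fitbox(d,[499,105,.08],S,40,100)
E
```

```text
[505.66683645  34.17320051  46.95859567] [-0.03826274 -2.86359399  1.2230119 ] [-144.2795492    -1.80543276]
('scene',) step [-144.9   67.8] rel 0.02 cost 166 area [1230]
('side', 'scene') step [-145.4   68.7] rel -0.009 cost 819 area [1511, 1245]
```

Request:
send_rows --series '[{"ax":0,"ay":0,"az":0,"dx":0,"dy":-0.2,"dz":0,"hand":1},{"ax":0,"ay":0,"az":0,"dx":0,"dy":-0.4,"dz":0,"hand":1},{"ax":0,"ay":0,"az":0,"dx":0,"dy":1.5,"dz":0,"hand":1},{"ax":0,"ay":0,"az":0,"dx":-1,"dy":3,"dz":0,"hand":1},{"ax":0,"ay":0,"az":0,"dx":-2,"dy":3,"dz":-4,"hand":1},{"ax":0,"ay":0,"az":0,"dx":-3,"dy":3,"dz":-7,"hand":1},{"ax":0,"ay":0,"az":0,"dx":-5,"dy":0,"dz":-10,"hand":0},{"ax":0,"ay":0,"az":0,"dx":-7,"dy":-4,"dz":-10,"hand":0},{"ax":0,"ay":0,"az":0,"dx":-7.3,"dy":-7.8,"dz":-10,"hand":0},{"ax":0,"ay":0,"az":0,"dx":-7.3,"dy":-7.8,"dz":-10,"hand":0}]'

```text
clock: 14.55
eef_pos: [425.4, 111.7, 147.9]
tool_rot: [-3.138, -0.001, 0.089]
force: [0.3, 0.3, 0.1]
width: 58.2
gripper_force: 0.0
```

```bash
python3 - <<'E'
from cell import *
from mask import *
S,T,_=pickle.load(open("g.pkl","rb"))
s=read_state();print(s["eef_pos"],s["width"],s["tool_rot"],tobody(S,s["eef_pos"]))
d={n:get_image(n) for n in ("scene","side")}
fitbox(d,[499,105,.08],S,40,100,("scene",))
fitbox(d,[499,105,.08],S,40,100)
E
```

```text
[425.42831102 111.68356652 147.93236334] 58.16403335947496 [-3.13817783e+00 -8.20849087e-04  8.91970111e-02] [-217.97480079   81.9506876 ]
('scene',) step [-145.5   76.1] rel 0.005 cost 182 area [1242]
('side', 'scene') step [-144.    79.1] rel -0.006 cost 564 area [1475, 1252]
```

Request:
send_rows --series '[{"ax":0,"ay":0,"az":0,"dx":-0.3,"dy":0,"dz":4,"hand":0},{"ax":0,"ay":0,"az":0,"dx":-0.3,"dy":0,"dz":8,"hand":0},{"ax":0,"ay":0,"az":0,"dx":-0.3,"dy":0,"dz":10.5,"hand":0},{"ax":0,"ay":0,"az":0,"dx":-0.3,"dy":0,"dz":12,"hand":0},{"ax":0,"ay":0,"az":0,"dx":-0.3,"dy":0,"dz":12,"hand":0}]'

```text
clock: 15.15
eef_pos: [422.1, 104.0, 25.1]
tool_rot: [3.139, 0.006, 0.079]
force: [0.0, 0.1, 1.5]
width: 85.5
gripper_force: 0.0
```

Request:
send_rows --series '[{"ax":0,"ay":0,"az":0,"dx":0.8,"dy":0,"dz":0,"hand":0},{"ax":0,"ay":0,"az":0,"dx":1.4,"dy":0,"dz":0,"hand":0},{"ax":0,"ay":0,"az":0,"dx":1.9,"dy":0,"dz":0,"hand":0},{"ax":0,"ay":0,"az":0,"dx":2.4,"dy":0,"dz":0,"hand":0},{"ax":0,"ay":0,"az":0,"dx":2.9,"dy":0.1,"dz":0,"hand":0},{"ax":0,"ay":0,"az":0,"dx":3.4,"dy":0.1,"dz":0,"hand":0},{"ax":0,"ay":0,"az":0,"dx":3.9,"dy":0.2,"dz":0,"hand":0},{"ax":0,"ay":0,"az":0,"dx":4.4,"dy":0.2,"dz":0,"hand":0},{"ax":0,"ay":0,"az":0,"dx":4.9,"dy":0.3,"dz":0,"hand":0}]'

```text
clock: 16.05
eef_pos: [473.0, 107.1, 26.9]
tool_rot: [3.141, 0.002, 0.081]
force: [-2.1, 0.6, 0.9]
width: 85.2
gripper_force: 1.1
```

```bash
python3 - <<'E'
from cell import *
from mask import *
S,T,_=pickle.load(open("g.pkl","rb"))
s=read_state();print(s["eef_pos"],s["tool_rot"],s["force"],tobody(S,s["eef_pos"]))
d={n:get_image(n) for n in ("scene","side")}
fitbox(d,[529,110,.08],S,40,100,("scene",))
fitbox(d,[529,110,.08],S,40,100)
E
```

```text
[473.0076383  107.08845818  26.8779508 ] [3.14102648e+00 1.78150736e-03 8.12665794e-02] [-2.12124889  0.61612351  0.93570505] [-170.92414689   73.51603457]
('scene',) step [-119.5   74.7] rel 0.006 cost 186 area [1270]
('side', 'scene') step [-119.    76.4] rel 0.014 cost 785 area [1550, 1279]
```

Request:
send_rows --series '[{"ax":0,"ay":0,"az":0,"dx":0.5,"dy":0,"dz":0,"hand":0},{"ax":0,"ay":0,"az":0,"dx":1.0,"dy":0,"dz":0,"hand":0},{"ax":0,"ay":0,"az":0,"dx":1.5,"dy":0,"dz":0,"hand":0},{"ax":0,"ay":0,"az":0,"dx":2.0,"dy":0,"dz":0,"hand":0},{"ax":0,"ay":0,"az":0,"dx":2.5,"dy":0,"dz":0,"hand":0},{"ax":0,"ay":0,"az":0,"dx":3.0,"dy":0,"dz":0,"hand":0},{"ax":0,"ay":0,"az":0,"dx":3.5,"dy":0,"dz":0,"hand":0},{"ax":0,"ay":0,"az":0,"dx":4.0,"dy":0,"dz":0,"hand":0},{"ax":0,"ay":0,"az":0,"dx":4.5,"dy":0,"dz":0,"hand":0},{"ax":0,"ay":0,"az":0,"dx":5.0,"dy":0,"dz":0,"hand":0}]'

```text
clock: 17.15
eef_pos: [522.9, 110.9, 26.8]
tool_rot: [3.141, 0.002, 0.081]
force: [-2.0, -0.0, 1.1]
width: 85.7
gripper_force: 1.0
```

Request:
send_rows --series '[{"ax":0,"ay":0,"az":0,"dx":0.3,"dy":0,"dz":0,"hand":0},{"ax":0,"ay":0,"az":0,"dx":0.6,"dy":0,"dz":0,"hand":0},{"ax":0,"ay":0,"az":0,"dx":0.9,"dy":0,"dz":0,"hand":0},{"ax":0,"ay":0,"az":0,"dx":1.2,"dy":0,"dz":0,"hand":0},{"ax":0,"ay":0,"az":0,"dx":1.5,"dy":0,"dz":0,"hand":0}]'

```text
clock: 17.65
eef_pos: [537.7, 112.2, 26.8]
tool_rot: [3.141, 0.002, 0.081]
force: [-3.3, -0.4, 1.3]
width: 85.6
gripper_force: 1.2
```

Request:
send_rows --series '[{"ax":0,"ay":0,"az":0,"dx":0.2,"dy":0,"dz":0,"hand":0},{"ax":0,"ay":0,"az":0,"dx":0.4,"dy":0,"dz":0,"hand":0}]'

```text
clock: 17.85
eef_pos: [541.5, 112.5, 26.8]
tool_rot: [3.141, 0.002, 0.081]
force: [-2.3, -0.4, 1.6]
width: 85.5
gripper_force: 1.3
```

Request:
send_rows --series '[{"ax":0,"ay":0,"az":0,"dx":0.2,"dy":0,"dz":0,"hand":0}]'

```text
clock: 17.95
eef_pos: [543.5, 112.6, 26.8]
tool_rot: [3.141, 0.002, 0.081]
force: [-2.1, -0.3, 1.7]
width: 85.2
gripper_force: 1.3
```

Request:
send_rows --series '[{"ax":0,"ay":0,"az":0,"dx":0.2,"dy":0,"dz":0,"hand":0}]'

```text
clock: 18.05
eef_pos: [543.9, 112.7, 26.7]
tool_rot: [3.14, 0.005, 0.081]
force: [-8.7, 0.5, 6.3]
width: 85.1
gripper_force: 4.7
```

Request:
send_rows --series '[{"ax":0,"ay":0,"az":0,"dx":0.2,"dy":0,"dz":0,"hand":0}]'

```text
clock: 18.15
eef_pos: [543.9, 112.6, 26.5]
tool_rot: [3.139, 0.008, 0.081]
force: [-12.1, 0.0, 7.2]
width: 85.3
gripper_force: 6.6
```

Request:
send_rows --series '[{"ax":0,"ay":0,"az":0,"dx":0.1,"dy":0,"dz":0,"hand":0}]'

```text
clock: 18.25
eef_pos: [543.9, 112.6, 26.4]
tool_rot: [3.139, 0.01, 0.081]
force: [-14.5, -0.4, 10.4]
width: 85.3
gripper_force: 7.0
```

Firm contact with the step at about 14 N, box square. Retreating and checking numerically, including whether tins and jars stayed put against the first picture.

Request:
send_rows --series '[{"ax":0,"ay":0,"az":0,"dx":-0.5,"dy":0,"dz":0,"hand":0},{"ax":0,"ay":0,"az":0,"dx":-1.5,"dy":0,"dz":0,"hand":0},{"ax":0,"ay":0,"az":0,"dx":-4,"dy":0,"dz":0,"hand":0},{"ax":0,"ay":0,"az":0,"dx":-7,"dy":0,"dz":0,"hand":0},{"ax":0,"ay":0,"az":0,"dx":-9,"dy":0,"dz":-4,"hand":0},{"ax":0,"ay":0,"az":0,"dx":-10,"dy":0,"dz":-8,"hand":0},{"ax":0,"ay":0,"az":0,"dx":-10,"dy":0,"dz":-12,"hand":0},{"ax":0,"ay":0,"az":0,"dx":-10,"dy":0,"dz":-16,"hand":0},{"ax":0,"ay":0,"az":0,"dx":-10,"dy":0,"dz":-20,"hand":0},{"ax":0,"ay":0,"az":0,"dx":-10,"dy":0,"dz":-20,"hand":0}]'

```text
clock: 19.25
eef_pos: [452.5, 106.7, 231.6]
tool_rot: [-3.141, -0.01, 0.08]
force: [0.1, 0.3, -0.3]
width: 85.9
gripper_force: 0.0
```

```bash
python3 - <<'E'
from cell import *
from mask import *
S,T,_=pickle.load(open("g.pkl","rb"));d0=pickle.load(open("im0.pkl","rb"))
d={n:get_image(n) for n in ("scene","side")}; pickle.dump(d,open("imf.pkl","wb"))
cv2.imwrite("pics/final.png",d["scene"]["pixels"][:,:,::-1])
fitbox(d,[598,116,.08],S,40,100)
fitbox(d,[598,116,.08],S,40,100,("side",))
# image shift of each object's top patch, first vs now; stray tin: match its top to tin_a's top
def shift(v,w,P,h,half=9):
    p0=proj(d0[v],[*P,h])[0].round().astype(int);a=d0[v]["pixels"];x,y=p0
    t=a[y-half:y+half+1,x-half-3:x+half+4]; b=d[v]["pixels"][y-half-8:y+half+9,x-half-11:x+half+12]
    m=cv2.minMaxLoc(cv2.matchTemplate(b,t,cv2.TM_CCOEFF_NORMED));return np.array(m[3])-8,round(m[1],3)
for n,h in (("tin_a",82),("tin_b",82),("jar",90)):
    for v in d: print(n,v,*shift(v,d,T[n],h))
for v in d:
    a=d[v]["pixels"]; 
    for src in ("tin_a","tin_b"):
        x,y=proj(d[v],[*T[src],82])[0].round().astype(int); t=a[y-8:y+9,x-13:x+14]
        g=body(S,[(-34,-116.4,82)]); gx,gy=proj(d[v],g)[0].round().astype(int)
        b=a[gy-20:gy+21,gx-25:gx+26]; m=cv2.minMaxLoc(cv2.matchTemplate(b,t,cv2.TM_CCOEFF_NORMED))
        print("tin",v,"vs",src,"offset px from place",np.array(m[3])-12,round(m[1],3))
s=read_state();print(s["eef_pos"],s["force"],s["clock"])
E
```

```text
('side', 'scene') step [-47.   76.7] rel -0.074 cost 2144 area [1503, 1422]
('side',) step [-45.7  82.4] rel -0.063 cost 775 area [1510]
tin_a scene [0 0] 0.998
tin_a side [0 0] 0.942
tin_b scene [0 0] 0.833
tin_b side [0 0] 0.965
jar scene [2 1] 0.831
jar side [0 0] 0.999
tin scene vs tin_a offset px from place [0 1] 0.492
tin scene vs tin_b offset px from place [-1 -1] 0.917
tin side vs tin_a offset px from place [-7  1] 0.72
tin side vs tin_b offset px from place [1 0] 0.781
[449.93149315 104.76179618 227.72539964] [-0.30265768 -0.01096507  0.48317365] 19.35
```

```bash
python3 -c "
from cell import *
print(finish_job())"
```

```text
the job is handed in; nothing more can be done
None
```

I pushed the tin and then the food box back against the step and handed the job in at about 19 s with the hand clear; tin_a, tin_b and the jar showed no movement in the final side-camera check, the spice jar was not checked, and the box's squareness rests on both fingers pressing it flat to the step, because the final picture fit (about 0.07 rad off) was partly blocked.

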